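# Ready a welded pipe for its air leak test

### The job

Get the welded pipe on the test rig ready and put the air on for its leak test. With the hood still up, turn the brass square-headed plug in the pipe's leaning branch clockwise until it goes snug, without forcing it past that, then slide the red vent sleeve outwards, away from the pipe, to its end stop. Next swing the clear hood fully down over the pipe, only then slide the blue supply sleeve in towards the pipe to its end stop, and leave the loose things on and beside the rig where they are.

Things in the scene. Friction and masses are not known exactly. Their poses are not given: they have to be found in the camera images.
- rig: leak-test rig: grey plate 400 (x) x 600 (y) x 10 mm, centred 30 mm behind the origin, with one pipe line along rig y, 60 mm above the table. Origin on the table below the line's middle; x away from the robot, y left. Left to right: blue supply sleeve, 27 mm test pipe (y 90 to -90), red vent sleeve, silencer (to y -288). Behind (x > 70): hood back panel, air tank (115 high), dial gauge (155 high)
- plug_head (a point): centre of the plug's brass square head, 18 x 18 mm, 20 mm tall, standing 6 mm clear of the rim of its round coupling (36 mm diameter), welded on mid-pipe, leaning 35 deg from vertical towards the robot (rig -x). It is 56 mm from the pipe axis. Site z = plug axis, outwards (up and to the robot); x, y square to the flats, turning with the plug. Tighten clockwise seen from outside (about -z)
- plug_bite (a joint): tightening of the plug since its taper thread began to bite, rad. The hand-started plug first runs in at 0.05 Nm (out: 0.35) for an unknown 0.5 to 1.6 rad, this staying 0; then the taper bites: the torque rises from 0.2 Nm by 0.8 Nm per rad and this grows with the turn. Let go, it springs back to 0.25 if it was beyond that, and stays. Snug from 0.06; above 0.75 it has been forced
- vent_grip (a point): centre of the red vent sleeve, on the pipe axis 60 mm above the table: round, 46 mm diameter, 50 mm long along the pipe; slides along the pipe line against 5 N friction and stays where left. Axes as the rig's
- vent (a joint): position of the red vent sleeve, m: 0 = vent open (nearest the test pipe; starts at 0 to 0.010), 0.025 = vent shut, at its outer stop (moved along rig -y, away from the test pipe)
- supply_grip (a point): centre of the blue supply sleeve, on the pipe axis 60 mm above the table: same size, friction and axes as the red one
- supply (a joint): position of the blue supply sleeve, m: 0 = supply shut (outermost; starts at 0 to 0.004), 0.025 = supply open, at its inner stop (moved along rig -y, towards the test pipe)
- hood_bar (a point): middle of the hood's bar handle: round steel bar, 12 mm diameter, 110 mm long, parallel to rig y, 45 mm off the hood's front panel on a post at each end, open between. It swings on 187 mm radius: hood down, it is 187 mm in front of the hinge (rig -x) and 12 mm below it; hood up, about 185 mm above the hinge, the front panel lying 45 mm below the bar
- hood (a joint): hood angle, rad: 0 = fully down over the test pipe; stands up at 1.7 to 1.85 at the start. Stiff hinge (0.75 Nm friction): stays where left. The hood is an L of clear 4 mm plastic in a yellow frame, 170 mm wide, 0.45 kg: top panel 142 mm from the hinge, then front panel 95 mm at right angles; ends open
- hood_hinge (a point): middle of the hood's hinge axis (parallel to rig y) on the top edge of the clear, yellow-framed back panel, 75 mm behind the pipe axis, 140 mm above the table. Axes as the rig's. Closing, the bar comes towards the robot and down
- pliers: lineman's pliers with black grips, about 205 mm long, lying flat; leave it alone. Origin at its underside.
- coupon_a: grey steel weld coupon 100 x 75 x 6 mm with a bead across it; leave it alone. Origin at its underside.
- spare_plug: a second, loose brass plug, 26 mm across and 32 mm tall, standing on the front of the rig's plate; leave it alone. Origin at its underside.
- leak_fluid: white bottle of leak-detection fluid, 48 mm diameter, 130 mm tall, standing on the right front corner of the rig's plate; leave it alone. Origin at its underside.
- mig_nozzle: copper welding nozzle, 26 mm diameter, 60 mm tall, standing on the table; leave it alone. Origin at its underside.

How it is judged:
By the outcome, as a careful person would: the job done as asked, in the order asked, and still so for the second after the job is handed in, with the robot touching nothing.
It also fails if it takes over 72 s, if anything falls off the work surface, if the arm or the gripper's body presses on something with over 40 N, if the wrist force passes 120 N, or if a joint passes its speed limit or range.

### The arm

A 6-joint arm with a two-finger parallel gripper is mounted at the origin on the work surface. World frame = base frame: x ahead of the robot, y to its left, z up, the work surface at z = 0. Lengths are in m, angles in rad, forces in N, time in s.
With the tool pointing down it reaches from about 0.3 to 0.775 m from the base axis. Payload 14.6 kg.
Tool frame: the origin (TCP) lies on the centre line of the jaws, within the pads' length; the fingertips stand 19 mm ahead of it and the grasp point (between the pads) is the TCP; y points along the fingers, x is the direction in which the jaws open and shut, and the axes are right-handed (so a half turn about y gives the same grasp; the last joint's range is limited). The gripper opens to 94 mm and grips with 3 to 60 N. Pads are 16 mm wide; open, the fingers measure 119 mm over their backs; the gripper's body (75 mm by 177 mm) begins 78 mm behind the grasp point.
Start: joints at [1.167, 0.3, 1.521, -0, 1.321, -0.067], TCP at [0.182, 0.519, 0.224] pointing down, gripper open.
Joint ranges: [-3.03, 3.03], [-0.79, 2.21], [0.23, 2.52], [-1.04, 4.18], [0, 3.07], [-2.55, 2.55]. Speed limits (rad/s): [2.22, 2.22, 2.57, 3.14, 3.14, 3.14].

### API

Orientations are given as [roll, pitch, yaw] about the fixed x, y, z axes, in that order (R = Rz(yaw) Ry(pitch) Rx(roll)).
In Python, from station import get_obs, cams, workorder gives the robot as it stands.
- The arm moves only by the shell command python3 -m handwheel 'ROWS' [FORCE]. ROWS is JSON, a list of rows, each an object of numbers: "fingers": the opening, from -1 (shut) to 1 (fully open); "x", "y", "z": the shift along the tool's x, y, z in m; "spin": the turn about the tool's y in degrees. In form: [{"fingers": .., "x": .., "y": .., "z": .., "spin": ..}, ...]. A call has exactly 10 rows; each row is the pose to reach, as a shift and turn from the pose commanded when the call began, along the tool's axes at that moment; what a row does not reach only later rows make up. A row lasts 1/10 s, in which the tool goes at most 50 mm and 8.59 degrees, less where a joint would pass 70% of its speed; a pose out of reach is approached as far as the arm can. A call with a gripper value outside its range is refused whole. The fingers move at their own pace and stop on an object; FORCE is the grip in N (left out, the last holds). Time passes only in rows, so rows that repeat a pose let the fingers close, or fill a call up. It gives the time, the measured TCP pose, the force and the opening at its end, in the units of the state.
- get_obs(): the state, without advancing time (a new reading comes with each control period).
- cams.camera(name): name is "side" or "top" or "wrist"; returns (picture, depth): 420x560x3 uint8, red, green, blue; 420x560 float32, m along the optical axis (not along the pixel's ray), 0 where there is no reading.
- cams.get_calibration(name): a dict with "fx", "fy", "cx", "cy" (pixels), "dist" ([k1, k2, p1, p2, k3] as OpenCV has them; the pictures are not rectified), "view" (4x4, takes a point from world to camera coordinates). Camera axes: x right, y down, z forward; pixel columns grow to the right and rows downward; lengths in m; the calibration is good to about 2 mm. A picture is of the moment at which its call begins: read the wrist's pose just before it. get_calibration takes no time and is no camera call; for the wrist camera it gives the pose at the moment of the call.
- workorder.hand_in(): hands the job in, once; it reports no verdict.
The state is a dict: "time_s": time; "qpos": joint angles; "joint_vel": joint speeds; "tau": joint torques, N m; "ee_pos": TCP position; "eef_rot": TCP orientation; "force": force on the tool from outside, world axes, zero at the start; "moment": the same for the moment, N m; "grip_width": finger opening in m.
Only numpy, scipy, OpenCV 4.12 (cv2) and the standard library are available. Lean on these libraries where they do the work, as an engineer would, in place of code of your own. Each camera call takes 0.05 s, during which the arm holds its last target. There are 200 camera calls.

## Working session

There is one attempt and no reset: what is moved stays moved. The work goes in short steps, Python scripts to look and compute and a shell command to move; the robot and the scene stay as the last step left them, time stands still between calls to the robot, and variables do not carry over. Pictures are saved under pics/ and viewed, about 8 in all and at most 12, crops included, and the job is handed in when it is done.

```bash
ls; mkdir -p pics; python3 - <<'E'
from station import get_obs,cams
import cv2,numpy as np
o=get_obs();print(o)
for n in("top","side"):
    im,d=cams.camera(n);cv2.imwrite(f"pics/{n}0.png",im[:,:,::-1]);np.savez(f"pics/{n}0.npz",im=im,d=d)
    c=cams.get_calibration(n);print(n,{k:np.round(v,3).tolist() for k,v in c.items()})
E
```

```text
pics
{'time_s': 0.0, 'qpos': array([ 1.16739474e+00,  3.00475405e-01,  1.52157826e+00, -1.80848193e-05,
        1.32066207e+00, -6.66088750e-02]), 'joint_vel': array([ 0.00170593,  0.00085845,  0.00139022,  0.00025564, -0.00049481,
       -0.00032933]), 'tau': array([ 6.77444186e-04, -5.31812632e+01, -3.52731407e+01,  7.08115473e-02,
        2.43827188e-02, -1.06435341e-04]), 'ee_pos': array([0.18167467, 0.51888387, 0.22388514]), 'eef_rot': array([-1.57073905e+00,  1.12175719e-03,  1.23400813e+00]), 'force': array([-0.76825456,  0.50402252, -0.07389064]), 'moment': array([ 0.02287387, -0.05175096,  0.01914714]), 'grip_width': 0.0940808051433045}
top {'fx': 461.192, 'fy': 461.192, 'cx': 279.362, 'cy': 206.695, 'dist': [-0.039, 0.0, 0.0, 0.0, 0.0], 'view': [[0.005, -1.0, 0.009, -0.014], [-0.997, -0.006, -0.073, 0.544], [0.073, -0.009, -0.997, 1.387], [0.0, 0.0, 0.0, 1.0]]}
side {'fx': 500.798, 'fy': 500.798, 'cx': 281.902, 'cy': 201.436, 'dist': [-0.177, 0.0, 0.0, 0.0, 0.0], 'view': [[0.71, -0.705, 0.014, -0.377], [-0.469, -0.487, -0.737, 0.326], [0.526, 0.516, -0.676, 0.995], [0.0, 0.0, 0.0, 1.0]]}
```

View pics/top0.png

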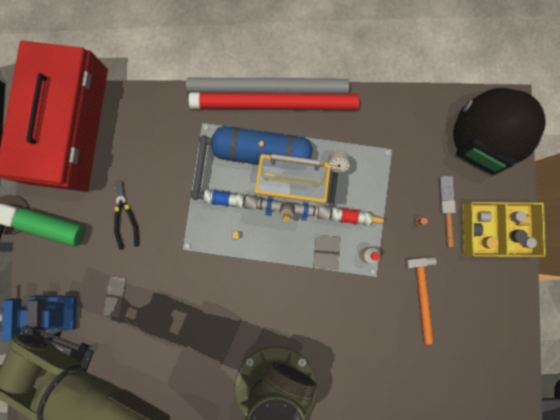

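View pics/side0.png

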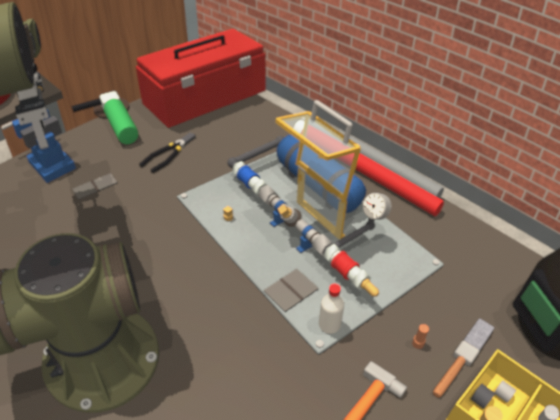

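```bash
cat > h.py <<'E'
import numpy as np,cv2
from station import get_obs,cams
def ray(c,uv):
    K=np.array([[c['fx'],0,c['cx']],[0,c['fy'],c['cy']],[0,0,1]])
    p=cv2.undistortPoints(np.float64(uv).reshape(-1,1,2),K,np.array(c['dist'])).reshape(-1,2)
    V=np.array(c['view']);R=V[:3,:3]
    return -R.T@V[:3,3], np.c_[p,np.ones(len(p))]@R   # origin, dirs (depth-scaled)
def cloud(c,d):
    v,u=np.mgrid[:d.shape[0],:d.shape[1]]
    o,D=ray(c,np.c_[u.ravel(),v.ravel()])
    P=o+D*d.reshape(-1,1);P[d.ravel()<=0]=np.nan
    return P.reshape(*d.shape,3)
def onz(c,uv,z):
    o,D=ray(c,uv);return o+D*((z-o[2])/D[:,2:])
def two(c1,uv1,c2,uv2):
    o1,D1=ray(c1,uv1);o2,D2=ray(c2,uv2);A=np.c_[D1[0],-D2[0]]
    s=np.linalg.lstsq(A,o2-o1,rcond=None)[0];a=o1+s[0]*D1[0];b=o2+s[1]*D2[0];return (a+b)/2,np.linalg.norm(a-b)
E
python3 - <<'E'
from h import *
for n in("top","side"):
    z=np.load(f"pics/{n}0.npz");im=z['im'];c=cams.get_calibration(n);P=cloud(c,z['d'])
    hsv=cv2.cvtColor(im,cv2.COLOR_RGB2HSV);H,S,V=cv2.split(hsv)
    ins=(np.abs(P[...,0]-.52)<.3)&(np.abs(P[...,1])<.4)
    M={'blue':(H>105)&(H<125)&(S>150),'red':((H<6)|(H>174))&(S>170),'brass':(H>12)&(H<22)&(S>130),'yellow':(H>18)&(H<28)&(S>150)}
    for k,m in M.items():
        N,l,st,ce=cv2.connectedComponentsWithStats((m&ins).astype(np.uint8))
        for i in range(1,N):
            if st[i,4]>12:
                q=P[l==i];print(n,k,st[i,:5],np.round(np.nanmedian(q,0),3),'zmin/max',np.round(np.nanpercentile(q[:,2],[5,95]),3))
    if n=="top":
        for (u,v) in [(10,310),(40,315),(70,310),(40,300),(40,330),(60,350),(30,345),(115,285),(115,310)]: print(u,v,im[v,u],np.round(P[v,u],3))
    else:
        for (u,v) in [(50,155),(30,110),(20,125),(50,170),(95,185),(30,60),(8,60)]: print(u,v,im[v,u],np.round(P[v,u],3))
a=cv2.imread('pics/top0.png')[110:250,170:400];b=cv2.imread('pics/side0.png')[90:330,170:450]
a=cv2.resize(a,(560,341),interpolation=2);b=cv2.resize(b,(560,480)); 
cv2.imwrite('pics/c1.png',cv2.resize(np.vstack([a,b]),(409,600))if 0 else np.hstack([cv2.resize(a,(400,244)),cv2.resize(b[:,:],(400,343))[:244]]) if 0 else cv2.resize(b,(700,600)))
E
```

```text
top blue [212 128  20  27 325] [0.728 0.157 0.107] zmin/max [0.095 0.115]
top blue [237 130  49  32 860] [0.717 0.061 0.109] zmin/max [0.097 0.116]
top blue [292 138  18  19 226] [ 0.705 -0.069  0.11 ] zmin/max [0.102 0.115]
top blue [213 191  16  14 184] [0.565 0.164 0.077] zmin/max [0.07  0.083]
top red [342 209  16  14 178] [ 0.514 -0.216  0.078] zmin/max [0.071 0.084]
top red [372 253   7   6  36] [ 0.4   -0.276  0.14 ] zmin/max [0.136 0.143]
top brass [261 155   9   4  28] [0.651 0.027 0.283] zmin/max [0.278 0.286]
top brass [260 157   2   8  13] [0.638 0.04  0.286] zmin/max [0.281 0.29 ]
top brass [257 163  73  40 289] [ 0.553 -0.076  0.298] zmin/max [0.284 0.303]
top brass [256 165   5  24  45] [0.602 0.045 0.294] zmin/max [0.288 0.298]
top brass [283 212   7   9  50] [ 0.513 -0.029  0.111] zmin/max [0.098 0.118]
top brass [372 216  12   7  57] [ 0.503 -0.298  0.068] zmin/max [0.063 0.072]
top yellow [257 155  13  31  62] [0.64  0.04  0.287] zmin/max [0.28  0.296]
top yellow [256 164  74  39 258] [ 0.554 -0.073  0.299] zmin/max [0.284 0.303]
10 310 [ 55  90 135] [0.246 0.727 0
[... 899 characters left out ...]
117 0.031] zmin/max [0.02  0.044]
side brass [340 227   4  11  22] [ 0.616 -0.124  0.022] zmin/max [0.012 0.047]
side brass [362 280  16  15 102] [ 0.501 -0.292  0.067] zmin/max [0.061 0.071]
side yellow [276 115  84  87 672] [ 0.598 -0.079  0.29 ] zmin/max [0.148 0.303]
side yellow [317 117   9   8  14] [ 0.646 -0.005  0.286] zmin/max [0.285 0.289]
side yellow [327 125  15  11  15] [ 0.638 -0.052  0.286] zmin/max [0.284 0.289]
50 155 [38 58 84] [0.215 0.639 0.067]
30 110 [71 68 66] [0.153 0.437 0.338]
20 125 [65 76 93] [0.181 0.729 0.147]
50 170 [ 53  83 122] [0.195 0.62  0.033]
95 185 [103  92  83] [0.272 0.494 0.007]
30 60 [35 34 34] [0.093 0.096 0.602]
8 60 [76 75 54] [0.05  0.046 0.636]
```

View pics/c1.png

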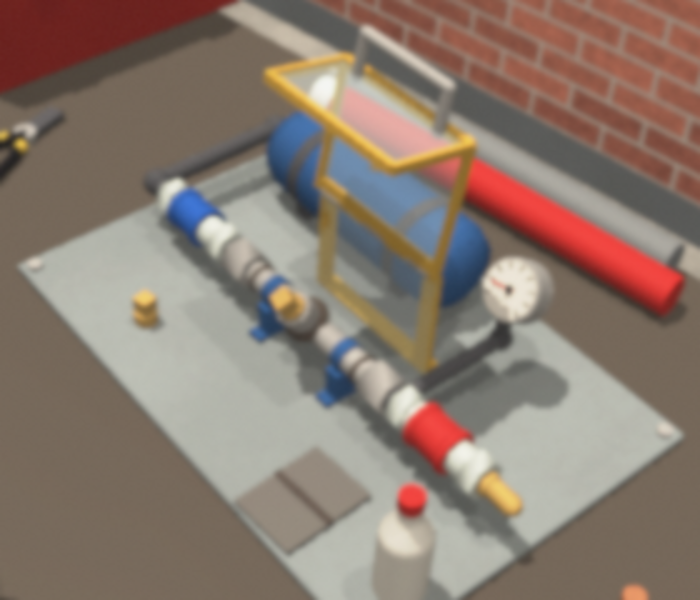

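```bash
python3 - <<'E'
from h import *
from scipy.spatial.transform import Rotation as R
o=get_obs();Rt=R.from_euler('xyz',o['eef_rot']).as_matrix()
Q=[]
for n in("top","side"):
    z=np.load(f"pics/{n}0.npz");P=cloud(cams.get_calibration(n),z['d']).reshape(-1,3)
    T=(P-o['ee_pos'])@Rt;T=T[np.all(np.abs(T)<.4,1)&(T[:,1]<.06)&(np.hypot(T[:,0],T[:,2])<.2)];Q.append(T)
Q=np.vstack(Q)
for a in np.arange(-.3,.04,.02):
    s=Q[(Q[:,1]>=a)&(Q[:,1]<a+.02)]
    if len(s): print(f"h behind {-a:.2f} n{len(s)} x {np.round(np.percentile(s[:,0],[0,5,50,95,100]),3)} z {np.round(np.percentile(s[:,2],[0,5,50,95,100]),3)}")
im,d=cams.camera("wrist");cv2.imwrite("pics/w0.png",im[:,:,::-1]);c=cams.get_calibration("wrist");V=np.array(c['view'])
print(c['fx'],'cam in tool',np.round(Rt.T@(-V[:3,:3].T@V[:3,3]-o['ee_pos']),3),'cam axes in tool\n',np.round(V[:3,:3]@Rt,2))
E
```

```text
h behind 0.30 n1830 x [-0.193 -0.14  -0.016  0.013  0.022] z [-0.059 -0.054 -0.021  0.047  0.058]
h behind 0.28 n1003 x [-0.182 -0.119 -0.03   0.024  0.031] z [-0.062 -0.06  -0.032  0.043  0.047]
h behind 0.26 n523 x [-0.128 -0.109 -0.038  0.015  0.032] z [-0.063 -0.061 -0.051  0.044  0.046]
h behind 0.24 n192 x [-0.127 -0.076 -0.033  0.006  0.017] z [-0.062 -0.06  -0.053  0.044  0.046]
h behind 0.22 n45 x [-0.037 -0.037 -0.031 -0.009  0.002] z [-0.058 -0.057  0.009  0.022  0.024]
h behind 0.20 n16 x [-0.034 -0.034 -0.011 -0.002 -0.002] z [-0.034 -0.034 -0.031  0.021  0.023]
h behind 0.18 n98 x [-0.043 -0.041 -0.026  0.005  0.017] z [-0.038 -0.036 -0.032 -0.027 -0.024]
h behind 0.16 n48 x [-0.046 -0.042 -0.038 -0.013 -0.006] z [-0.035 -0.034 -0.018  0.013  0.019]
h behind 0.14 n637 x [-0.091 -0.087 -0.05   0.074  0.088] z [-0.036 -0.03  -0.011  0.023  0.033]
h behind 0.12 n662 x [-0.091 -0.089 -0.07   0.074  0.087] z [-0.036 -0.033 -0.022  0.022  0.034]
h behind 0.10 n517 x [-0.084 -0.082 -0.054  0.059  0.08 ] z [-0.035 -0.033 -0.023  0.028  0.035]
h behind 0.08 n46 x [-0.083 -0.082 -0.058  0.05   0.075] z [-0.032 -0.029 -0.003  0.021  0.027]
h behind 0.06 n67 x [-0.062 -0.061 -0.057  0.045  0.048] z [-0.01  -0.009 -0.001  0.009  0.01 ]
h behind 0.04 n77 x [-0.063 -0.061 -0.056  0.051  0.056] z [-0.01  -0.009 -0.002  0.008  0.01 ]
h behind 0.02 n105 x [-0.064 -0.061 -0.055  0.052  0.055] z [-0.01  -0.009 -0.004  0.008  0.01 ]
h behind -0.00 n96 x [-0.063 -0.062 -0.051  0.053  0.054] z [-0.01  -0.009 -0.003  0.008  0.01 ]
h behind -0.02 n4 x [-0.049 -0.035  0.045  0.047  0.047] z [-0.007 -0.007 -0.001  0.006  0.006]
322.9099366397556 cam in tool [ 0.   -0.16  0.07] cam axes in tool
 [[ 1.   -0.    0.  ]
 [ 0.   -0.24 -0.97]
 [ 0.    0.97 -0.24]]
```

```bash
cat > w.py <<'E'
import numpy as np
g=np.linspace(-9,9,37);h=np.linspace(-10,10,41)
A=np.array(np.meshgrid(g,g,h)).reshape(3,-1).T;s,c=np.sin(np.radians(35)),np.cos(np.radians(35))
def w(th,ph,tip,xo):  # th plug cw angle, ph jaw cw angle (deg); tip: height rel. head centre; xo: jaw centre rel head centre in rig x
    t=-np.radians(th);X=A[:,0]*np.cos(t)-A[:,1]*np.sin(t);Y=A[:,0]*np.sin(t)+A[:,1]*np.cos(t);Z=A[:,2]
    P=np.c_[c*X-s*Z-xo,Y,s*X+c*Z];p=-np.radians(ph)
    n=np.array([-np.sin(p),np.cos(p)]);b=np.array([np.cos(p),np.sin(p)])
    k=(P[:,2]>tip)&(np.abs(P[:,:2]@b)<8);q=P[k][:,:2]@n
    return q.max()-q.min()
T=np.arange(-60,80,3)
for tip,xo in((-8,-4),(-2,-4),(4,-6),(4,-3)):
    print('tip',tip,'xo',xo)
    for ph in range(-50,60,10):
        W=np.array([w(t,ph,tip,xo) for t in T]);D=-np.gradient(W,np.radians(3))*60/1000
        i=W.argmin();ok=np.where(D>0.3)[0]
        print(ph,'min',T[i],round(W[i],1),'torque@',{int(t):round(float(D[list(T).index(t)]),2) for t in T if abs(t-ph)<=33 and (t-ph)%6 in(0,1,2)})
E
python3 w.py
```

```text
tip -8 xo -4
-50 min -45 25.1 torque@ {-60: 0.7, -54: 0.79, -48: 0.91, -42: -0.5, -36: -0.68, -30: -0.75, -24: -0.68, -18: -0.64}
-40 min -33 24.4 torque@ {-57: 0.54, -51: 0.68, -45: 0.91, -39: 0.87, -33: -0.27, -27: -0.63, -21: -0.62, -15: -0.71, -9: -0.75}
-30 min -24 23.2 torque@ {-60: 0.3, -54: 0.41, -48: 0.64, -42: 0.84, -36: 0.89, -30: 0.73, -24: -0.2, -18: -0.56, -12: -0.56, -6: -0.65, 0: -0.7}
-20 min -15 21.8 torque@ {-48: 0.41, -42: 0.61, -36: 0.76, -30: 0.84, -24: 0.83, -18: 0.35, -12: -0.48, -6: -0.52, 0: -0.72, 6: -0.8, 12: -0.65}
-10 min -9 20.0 torque@ {-39: 0.43, -33: 0.58, -27: 0.7, -21: 0.87, -15: 0.97, -9: 0.24, -3: -0.49, 3: -0.93, 9: -0.82, 15: -0.65, 21: -0.53}
0 min 0 18.0 torque@ {-30: 0.4, -24: 0.55, -18: 0.69, -12: 0.83, -6: 0.96, 0: -0.0, 6: -0.96, 12: -0.83, 18: -0.69, 24: -0.55, 30: -0.4}
10 min 9 20.0 torque@ {-18: 0.6, -12: 0.72, -6: 0.89, 0: 0.72, 6: 0.32, 12: -0.8, 18: -0.93, 24: -0.8, 30: -0.63, 36: -0.51, 42: -0.35}
20 min 15 21.8 torque@ {-9: 0.72, -3: 0.84, 3: 0.56, 9: 0.47, 15: 0.24, 21: -0.67, 27: -0.9, 33: -0.83, 39: -0.69, 45: -0.54, 51: -0.28
[... 4254 characters left out ...]
4: -0.55, 30: -0.4}
10 min 9 18.9 torque@ {-18: 0.43, -12: 0.69, -6: 0.89, 0: 0.92, 6: 0.66, 12: -0.53, 18: -0.91, 24: -0.83, 30: -0.66, 36: -0.51, 42: -0.35}
20 min 18 19.9 torque@ {-9: 0.6, -3: 0.69, 3: 0.82, 9: 0.77, 15: 0.52, 21: -0.16, 27: -0.92, 33: -0.83, 39: -0.69, 45: -0.54, 51: -0.39}
30 min 27 20.6 torque@ {0: 0.54, 6: 0.57, 12: 0.67, 18: 0.72, 24: 0.48, 30: -0.12, 36: -0.66, 42: -0.86, 48: -0.72, 54: -0.49, 60: -0.43}
40 min 39 21.4 torque@ {12: 0.35, 18: 0.48, 24: 0.74, 30: 0.59, 36: 0.12, 42: -0.11, 48: -0.83, 54: -0.72, 60: -0.68, 66: -0.54, 72: -0.4}
50 min -42 21.8 torque@ {21: 0.46, 27: 0.29, 33: 0.56, 39: 0.63, 45: 0.22, 51: -0.05, 57: -0.7, 63: -0.8, 69: -0.73, 75: -0.46}
```

View pics/w0.png

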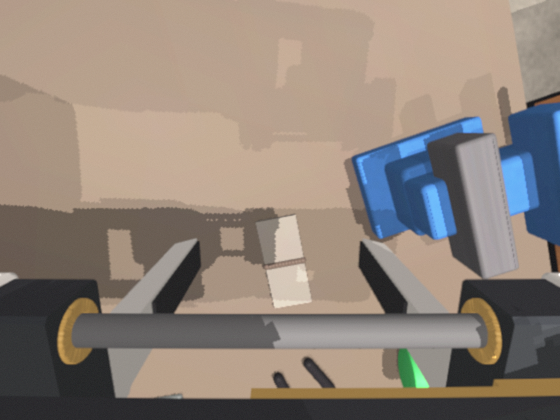

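```bash
python3 -m handwheel '[{"fingers":1,"x":-0.03,"y":0,"z":-0.033,"spin":-4},{"fingers":1,"x":-0.06,"y":0,"z":-0.066,"spin":-8},{"fingers":1,"x":-0.09,"y":0,"z":-0.1,"spin":-12},{"fingers":1,"x":-0.12,"y":0,"z":-0.133,"spin":-12},{"fingers":1,"x":-0.15,"y":0,"z":-0.166,"spin":-12},{"fingers":1,"x":-0.18,"y":0,"z":-0.2,"spin":-12},{"fingers":1,"x":-0.21,"y":0,"z":-0.233,"spin":-12},{"fingers":1,"x":-0.24,"y":0,"z":-0.266,"spin":-12},{"fingers":1,"x":-0.26,"y":0,"z":-0.28,"spin":-12},{"fingers":1,"x":-0.26,"y":0,"z":-0.28,"spin":-12}]' 40; python3 -c "
from station import get_obs;o=get_obs();print(o['ee_pos'],o['eef_rot'],o['force'],o['moment'])"
```

```text
time_s: 1.15
ee_pos: [0.3607, 0.179, 0.2244]
eef_rot: [-1.571, 0.0, 1.44]
force: [0.2, 0.2, 0.8]
grip_width: 0.094
[0.36071887 0.17902639 0.22438219] [-1.57078411e+00  3.72143945e-04  1.44007630e+00] [0.22570418 0.16974292 0.7713761 ] [0.03775655 0.02151636 0.03334197]
```

```bash
python3 -m handwheel '[{"fingers":1,"x":-0.03,"y":0,"z":-0.023,"spin":0},{"fingers":1,"x":-0.06,"y":0,"z":-0.046,"spin":0},{"fingers":1,"x":-0.09,"y":0,"z":-0.07,"spin":0},{"fingers":1,"x":-0.12,"y":0,"z":-0.092,"spin":0},{"fingers":1,"x":-0.15,"y":0,"z":-0.115,"spin":0},{"fingers":1,"x":-0.175,"y":0,"z":-0.132,"spin":0},{"fingers":1,"x":-0.192,"y":0,"z":-0.145,"spin":0},{"fingers":1,"x":-0.192,"y":0,"z":-0.145,"spin":0},{"fingers":1,"x":-0.192,"y":0,"z":-0.145,"spin":0},{"fingers":1,"x":-0.192,"y":0,"z":-0.145,"spin":0}]'; python3 - <<'E'
from h import *
o=get_obs();print(o['ee_pos'],o['eef_rot'],o['moment'])
c=cams.get_calibration("wrist");im,d=cams.camera("wrist");np.savez('pics/w1.npz',im=im,d=d,view=c['view'])
cv2.imwrite("pics/w1.png",cv2.resize(im[40:300,130:450,::-1],(740,600),interpolation=2))
E
```

```text
time_s: 2.15
ee_pos: [0.4792, -0.0266, 0.2244]
eef_rot: [-1.571, -0.0, 1.444]
force: [-0.8, 0.4, 0.3]
grip_width: 0.094
[ 0.47924462 -0.02662213  0.2244084 ] [-1.57059523e+00 -1.13519933e-04  1.44447509e+00] [ 0.04416962 -0.04882175 -0.02501947]
```

View pics/w1.png

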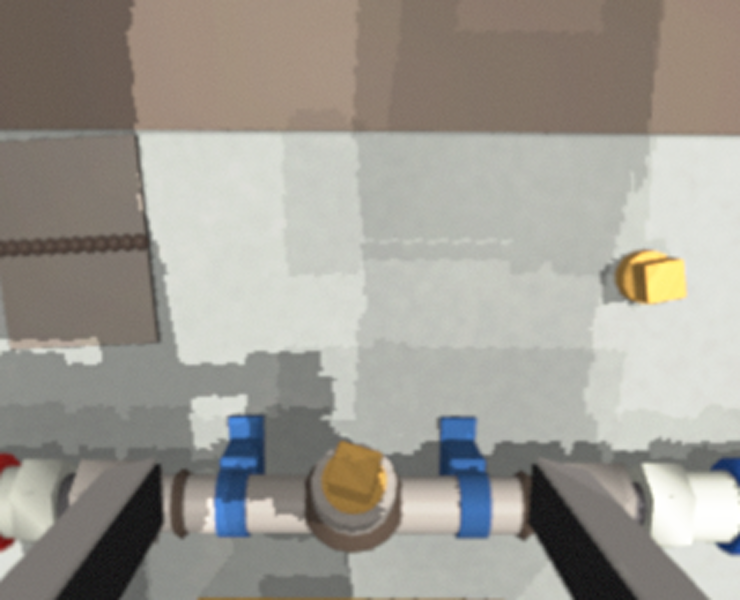

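```bash
cat > plug.py <<'E'
from h import *
import sys
z=np.load(sys.argv[1]);im=z['im'];c=dict(cams.get_calibration("wrist"));c['view']=z['view'];P=cloud(c,z['d'])
yaw=float(sys.argv[2]) if len(sys.argv)>2 else np.radians(-7.5)
rx=np.array([np.cos(yaw),np.sin(yaw),0]);ry=np.array([-np.sin(yaw),np.cos(yaw),0]);ez=np.array([0,0,1.])
H,S,V=cv2.split(cv2.cvtColor(im,cv2.COLOR_RGB2HSV))
# rig edge (front of plate) and pipe line yaw
m=(H>10)&(H<26)&(S>110)&(P[...,2]>.085)&(P[...,2]<.14)
N,l,st,ce=cv2.connectedComponentsWithStats(m.astype(np.uint8));i=1+st[1:,4].argmax();m=l==i
q=P[m];print('brass',st[i],'extent z',np.nanpercentile(q[:,2],[2,98]).round(4))
s35,c35=np.sin(np.radians(35)),np.cos(np.radians(35))
ax=-s35*rx+c35*ez;bx=c35*rx+s35*ez
h=q@ax;top=h>np.percentile(h,97)-.004;t=q[top];print('n top',top.sum(),'plane spread',np.std(t@ax).round(4))
a=np.c_[t@bx,t@ry]*1000;r=cv2.minAreaRect(a.astype(np.float32));print('rect (bx,ry) mm',np.round(r[0],1),np.round(r[1],1),'angle',round(r[2],1))
ctr=ax*np.median(t@ax)+bx*r[0][0]/1000+ry*r[0][1]/1000;hc=ctr-.010*ax;print('head centre',hc.round(4))
for nm,mm in(('red',((H<6)|(H>174))&(S>150)),('blue',(H>105)&(H<125)&(S>150))):
    k=mm&(P[...,2]>.07)&(P[...,2]<.09);print(nm,k.sum(),np.nanmedian(P[k],0).round(4) if k.sum() else '')
E
python3 plug.py pics/w1.npz
python3 - <<'E'
from h import *
z=np.load('pics/w1.npz');c=dict(cams.get_calibration("wrist"));c['view']=z['view'];P=cloud(c,z['d']).reshape(-1,3)
# pipe ridge: points higher than .0655 near the line, excluding plug
for nm,zl,zh in(('pipe',.069,.076),):
    k=(P[:,2]>zl)&(P[:,2]<zh)&(np.abs(P[:,1]+.03)<.1)&(np.abs(P[:,1]+.03)>.03)&(P[:,0]>.5);f=np.polyfit(P[k,1],P[k,0],1);print(nm,k.sum(),f,'yaw',np.degrees(-np.arctan(f[0])),'x at y=-.03',np.polyval(f,-.03))
# plate front edge
im=z['im'];
for s in range(2):
    pass
E
```

```text
brass [269 231  28  32 642] extent z [0.0951 0.1191]
n top 383 plane spread 0.0008
rect (bx,ry) mm [478.7  40.4] [18.  17.6] angle 73.0
head centre [ 0.5112 -0.0265  0.1058]
red 1568 [ 0.5136 -0.2127  0.0788]
blue 2650 [0.5658 0.1465 0.0784]
pipe 1944 [0.24754258 0.55310611] yaw -13.903649602092091 x at y=-.03 0.5456798317324498
```

```bash
python3 -m handwheel '[{"fingers":0.2,"x":0.002,"y":0.01,"z":-0.015,"spin":7},{"fingers":0.2,"x":0.004,"y":0.03,"z":-0.03,"spin":14},{"fingers":0.2,"x":0.004,"y":0.05,"z":-0.03,"spin":19.5},{"fingers":0.2,"x":0.004,"y":0.07,"z":-0.03,"spin":19.5},{"fingers":0.2,"x":0.004,"y":0.085,"z":-0.03,"spin":19.5},{"fingers":0.2,"x":0.004,"y":0.095,"z":-0.03,"spin":19.5},{"fingers":0.2,"x":0.004,"y":0.1015,"z":-0.03,"spin":19.5},{"fingers":0.2,"x":0.004,"y":0.1015,"z":-0.03,"spin":19.5},{"fingers":0.2,"x":0.004,"y":0.1015,"z":-0.03,"spin":19.5},{"fingers":0.2,"x":0.004,"y":0.1015,"z":-0.03,"spin":19.5}]' 40; python3 - <<'E'
from h import *
o=get_obs();print(o['ee_pos'],o['eef_rot'],o['moment'],o['grip_width'])
c=cams.get_calibration("wrist");im,d=cams.camera("wrist")
cv2.imwrite("pics/w2.png",im[120:340,100:460,::-1])
E
```

```text
time_s: 3.2
ee_pos: [0.5101, -0.0275, 0.1237]
eef_rot: [-1.572, -0.0, 1.103]
force: [-0.7, -0.7, 0.2]
grip_width: 0.0567
[ 0.51013767 -0.02753722  0.12365968] [-1.57190774e+00 -3.65321047e-04  1.10315474e+00] [ 0.01923149 -0.06516651 -0.02573707] 0.05671103189103782
```

View pics/w2.png

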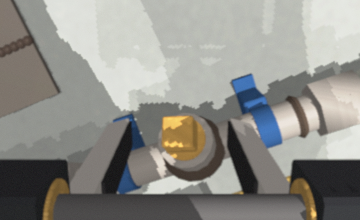

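```bash
python3 -m handwheel '[{"fingers":-1,"x":0,"y":0,"z":0,"spin":0},{"fingers":-1,"x":0,"y":0,"z":0,"spin":0},{"fingers":-1,"x":0,"y":0,"z":0,"spin":0},{"fingers":-1,"x":0,"y":0,"z":0,"spin":0},{"fingers":-1,"x":0,"y":0,"z":0,"spin":0},{"fingers":-1,"x":0,"y":0,"z":0,"spin":0},{"fingers":-1,"x":0,"y":0,"z":0,"spin":0},{"fingers":-1,"x":0,"y":0,"z":0,"spin":4},{"fingers":-1,"x":0,"y":0,"z":0,"spin":8},{"fingers":-1,"x":0,"y":0,"z":0,"spin":10}]' 40; python3 - <<'E'
from h import *
o=get_obs();print(o['ee_pos'],o['eef_rot'],o['force'],o['moment'],o['grip_width'])
E
```

```text
time_s: 4.25
ee_pos: [0.51, -0.0272, 0.123]
eef_rot: [-1.571, -0.001, 0.926]
force: [1.1, 3.6, -2.3]
grip_width: 0.019
[ 0.51001966 -0.0272117   0.12296887] [-1.57094682e+00 -8.55245807e-04  9.26271911e-01] [ 1.12354138  3.62633694 -2.30498995] [ 1.07411958 -0.68613444  0.53867506] 0.01904951388923934
```

```bash
python3 -m handwheel '[{"fingers":-1,"x":0,"y":0,"z":0,"spin":3},{"fingers":-1,"x":0,"y":0,"z":0,"spin":6},{"fingers":-1,"x":0,"y":0,"z":0,"spin":9},{"fingers":-1,"x":0,"y":0,"z":0,"spin":12},{"fingers":-1,"x":0,"y":0,"z":0,"spin":15},{"fingers":-1,"x":0,"y":0,"z":0,"spin":18},{"fingers":-1,"x":0,"y":0,"z":0,"spin":20},{"fingers":-1,"x":0,"y":0,"z":0,"spin":20},{"fingers":-1,"x":0,"y":0,"z":0,"spin":20},{"fingers":-1,"x":0,"y":0,"z":0,"spin":20}]' 40; python3 - <<'E'
from h import *
o=get_obs();print(o['eef_rot'],o['force'],o['moment'],o['grip_width'],o['tau'][-1])
c=cams.get_calibration("wrist");im,d=cams.camera("wrist");np.savez('pics/w3.npz',im=im,d=d,view=c['view'])
cv2.imwrite("pics/w3.png",im[120:340,100:460,::-1])
E
python3 plug.py pics/w3.npz
```

```text
time_s: 5.25
ee_pos: [0.5095, -0.0269, 0.1235]
eef_rot: [-1.57, -0.0, 0.58]
force: [-6.7, 5.1, 8.7]
grip_width: 0.0207
[-1.56953170e+00 -2.09426196e-04  5.79868869e-01] [-6.69282579  5.1401664   8.69950747] [1.44811975 0.84993214 0.38427912] 0.020686120566089216 0.34332350827753544
brass [ 260  235   39   43 1389] extent z [0.0923 0.1198]
n top 762 plane spread 0.002
rect (bx,ry) mm [479.1  40.6] [17.4 18. ] angle 47.7
head centre [ 0.5115 -0.0264  0.1061]
red 0 
blue 5503 [0.5639 0.15   0.0782]
```

View pics/w3.png

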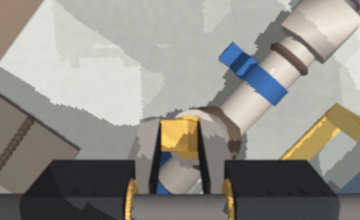

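```bash
python3 -m handwheel '[{"fingers":0.2,"x":0,"y":0,"z":0,"spin":0},{"fingers":0.2,"x":0,"y":0,"z":0,"spin":0},{"fingers":0.2,"x":0,"y":0,"z":0,"spin":0},{"fingers":0.2,"x":0,"y":0,"z":0,"spin":-8},{"fingers":0.2,"x":0,"y":0,"z":0,"spin":-16},{"fingers":0.2,"x":0,"y":0,"z":0,"spin":-24},{"fingers":0.2,"x":0,"y":0,"z":0,"spin":-32},{"fingers":0.2,"x":0,"y":0,"z":0,"spin":-40},{"fingers":0.2,"x":0,"y":0,"z":0,"spin":-48},{"fingers":0.2,"x":0,"y":0,"z":0,"spin":-54}]' 40 && python3 -m handwheel '[{"fingers":0.2,"x":0,"y":0,"z":0,"spin":-8},{"fingers":0.2,"x":0,"y":0,"z":0,"spin":-16},{"fingers":0.2,"x":0,"y":0,"z":0,"spin":-24},{"fingers":0.2,"x":0,"y":0,"z":0,"spin":-32},{"fingers":0.2,"x":0,"y":0,"z":0,"spin":-40},{"fingers":0.2,"x":0,"y":0,"z":0,"spin":-43},{"fingers":0.2,"x":0,"y":0,"z":0,"spin":-43},{"fingers":0.2,"x":0,"y":0,"z":0,"spin":-43},{"fingers":0.2,"x":0,"y":0,"z":0,"spin":-43},{"fingers":0.2,"x":0,"y":0,"z":0,"spin":-43}]' 40; python3 - <<'E'
from h import *
o=get_obs();print(o['ee_pos'],o['eef_rot'],o['qpos'],o['force'],o['moment'],o['grip_width'])
c=cams.get_calibration("wrist");im,d=cams.camera("wrist");np.savez('pics/w4.npz',im=im,d=d,view=c['view'])
E
python3 plug.py pics/w4.npz
```

```text
time_s: 6.3
ee_pos: [0.5098, -0.0276, 0.1228]
eef_rot: [-1.571, 0.0, 1.527]
force: [0.9, 0.5, -0.2]
grip_width: 0.0564
time_s: 7.3
ee_pos: [0.5098, -0.0276, 0.123]
eef_rot: [-1.571, 0.0, 2.272]
force: [-0.1, -0.0, 0.7]
grip_width: 0.0561
[ 0.50981808 -0.02755762  0.12295261] [-1.57079415e+00  7.65620562e-06  2.27157305e+00] [-1.25745133e-01  3.23913265e-01  1.74237841e+00 -7.71886471e-06
  1.07529683e+00 -2.39731451e+00] [-0.11505984 -0.03416537  0.70092983] [0.08892107 0.03932754 0.01660726] 0.05610193079371788
brass [ 250  236   51   42 1706] extent z [0.0929 0.1192]
n top 923 plane spread 0.0008
rect (bx,ry) mm [478.6  39.8] [18.  17.9] angle 45.6
head centre [ 0.511  -0.0271  0.1059]
red 5092 [ 0.513  -0.2115  0.0787]
blue 744 [ 0.5354 -0.084   0.0739]
```

```bash
python3 -m handwheel '[{"fingers":-1,"x":0,"y":0,"z":0,"spin":0},{"fingers":-1,"x":0,"y":0,"z":0,"spin":0},{"fingers":-1,"x":0,"y":0,"z":0,"spin":0},{"fingers":-1,"x":0,"y":0,"z":0,"spin":0},{"fingers":-1,"x":0,"y":0,"z":0,"spin":0},{"fingers":-1,"x":0,"y":0,"z":0,"spin":4},{"fingers":-1,"x":0,"y":0,"z":0,"spin":8},{"fingers":-1,"x":0,"y":0,"z":0,"spin":12},{"fingers":-1,"x":0,"y":0,"z":0,"spin":12},{"fingers":-1,"x":0,"y":0,"z":0,"spin":12}]' 40; cat > s.py <<'E'
from h import *
import subprocess,sys
o=get_obs();print('ph',round(82.2-np.degrees(o['eef_rot'][2]),1),o['force'].round(1),o['moment'].round(3),round(o['grip_width'],4),'tau6',o['tau'][-1].round(3))
c=cams.get_calibration("wrist");im,d=cams.camera("wrist");np.savez('pics/w.npz',im=im,d=d,view=c['view'])
print(subprocess.getoutput('python3 plug.py pics/w.npz|grep -E "rect|head"'))
E
python3 s.py
```

```text
time_s: 8.35
ee_pos: [0.5088, -0.0272, 0.1236]
eef_rot: [-1.569, -0.002, 2.063]
force: [-14.0, 3.1, 14.3]
grip_width: 0.0197
ph -36.0 [-14.    3.1  14.3] [ 0.684  2.511 -0.028] 0.0197 tau6 0.08
rect (bx,ry) mm [481.9  39.3] [22.6 21.8] angle 29.0
head centre [ 0.5136 -0.0279  0.1077]
```

```bash
python3 -m handwheel '[{"fingers":-1,"x":0,"y":0,"z":0,"spin":3},{"fingers":-1,"x":0,"y":0,"z":0,"spin":6},{"fingers":-1,"x":0,"y":0,"z":0,"spin":9},{"fingers":-1,"x":0,"y":0,"z":0,"spin":12},{"fingers":-1,"x":0,"y":0,"z":0,"spin":15},{"fingers":-1,"x":0,"y":0,"z":0,"spin":18},{"fingers":-1,"x":0,"y":0,"z":0,"spin":20},{"fingers":-1,"x":0,"y":0,"z":0,"spin":20},{"fingers":-1,"x":0,"y":0,"z":0,"spin":20},{"fingers":-1,"x":0,"y":0,"z":0,"spin":20}]' 40;python3 s.py
```

```text
time_s: 9.4
ee_pos: [0.5092, -0.027, 0.1236]
eef_rot: [-1.569, -0.001, 1.714]
force: [-10.4, 4.5, 13.4]
grip_width: 0.0185
ph -16.0 [-10.4   4.5  13.4] [ 0.882  1.939 -0.065] 0.0185 tau6 -0.042
rect (bx,ry) mm [481.4  39.6] [24.8 19.5] angle 11.2
head centre [ 0.5132 -0.0276  0.1074]
```

```bash
python3 -m handwheel '[{"fingers":-1,"x":0,"y":0,"z":0,"spin":3},{"fingers":-1,"x":0,"y":0,"z":0,"spin":6},{"fingers":-1,"x":0,"y":0,"z":0,"spin":9},{"fingers":-1,"x":0,"y":0,"z":0,"spin":12},{"fingers":-1,"x":0,"y":0,"z":0,"spin":14},{"fingers":-1,"x":0,"y":0,"z":0,"spin":16},{"fingers":-1,"x":0,"y":0,"z":0,"spin":16},{"fingers":-1,"x":0,"y":0,"z":0,"spin":16},{"fingers":-1,"x":0,"y":0,"z":0,"spin":16},{"fingers":-1,"x":0,"y":0,"z":0,"spin":16}]' 40;python3 s.py
```

```text
time_s: 10.45
ee_pos: [0.5096, -0.0268, 0.1233]
eef_rot: [-1.57, -0.001, 1.435]
force: [-5.0, 5.4, 6.6]
grip_width: 0.0176
ph -0.0 [-5.   5.4  6.6] [1.435 0.667 0.294] 0.0176 tau6 0.243
rect (bx,ry) mm [480.5  40.5] [22.  18.2] angle 1.1
head centre [ 0.5126 -0.0266  0.1069]
```

```bash
python3 -m handwheel '[{"fingers":-1,"x":0,"y":0,"z":0,"spin":2},{"fingers":-1,"x":0,"y":0,"z":0,"spin":4},{"fingers":-1,"x":0,"y":0,"z":0,"spin":6},{"fingers":-1,"x":0,"y":0,"z":0,"spin":8},{"fingers":-1,"x":0,"y":0,"z":0,"spin":10},{"fingers":-1,"x":0,"y":0,"z":0,"spin":10},{"fingers":-1,"x":0,"y":0,"z":0,"spin":10},{"fingers":-1,"x":0,"y":0,"z":0,"spin":10},{"fingers":-1,"x":0,"y":0,"z":0,"spin":10},{"fingers":-1,"x":0,"y":0,"z":0,"spin":10}]' 40;python3 s.py
```

```text
time_s: 11.5
ee_pos: [0.5098, -0.0269, 0.123]
eef_rot: [-1.571, -0.001, 1.261]
force: [-0.7, 4.7, 1.5]
grip_width: 0.0179
ph 10.0 [-0.7  4.7  1.5] [1.337e+00 1.000e-03 5.700e-01] 0.0179 tau6 0.566
rect (bx,ry) mm [480.9  40.6] [17.9 22.2] angle 85.1
head centre [ 0.513  -0.0266  0.1071]
```

```bash
python3 -m handwheel '[{"fingers":-1,"x":0,"y":0,"z":0,"spin":2},{"fingers":-1,"x":0,"y":0,"z":0,"spin":4},{"fingers":-1,"x":0,"y":0,"z":0,"spin":6},{"fingers":-1,"x":0,"y":0,"z":0,"spin":8},{"fingers":-1,"x":0,"y":0,"z":0,"spin":10},{"fingers":-1,"x":0,"y":0,"z":0,"spin":10},{"fingers":-1,"x":0,"y":0,"z":0,"spin":10},{"fingers":-1,"x":0,"y":0,"z":0,"spin":10},{"fingers":-1,"x":0,"y":0,"z":0,"spin":10},{"fingers":-1,"x":0,"y":0,"z":0,"spin":10}]' 40;python3 s.py
```

```text
time_s: 12.55
ee_pos: [0.5095, -0.0268, 0.1234]
eef_rot: [-1.57, -0.001, 1.087]
force: [-6.6, 5.9, 8.0]
grip_width: 0.0186
ph 19.9 [-6.6  5.9  8. ] [1.546 0.934 0.699] 0.0186 tau6 0.713
rect (bx,ry) mm [481.8  40.8] [18.8 23.6] angle 78.6
head centre [ 0.5138 -0.0265  0.1076]
```

```bash
python3 -m handwheel '[{"fingers":-0.2,"x":0,"y":0,"z":0,"spin":0},{"fingers":-0.2,"x":0,"y":0,"z":0,"spin":0},{"fingers":-0.2,"x":0,"y":0,"z":0,"spin":0},{"fingers":-0.2,"x":0,"y":0,"z":0,"spin":0},{"fingers":-0.2,"x":0,"y":0,"z":0,"spin":-4},{"fingers":-0.2,"x":0,"y":0,"z":0,"spin":-8},{"fingers":-0.2,"x":0,"y":0,"z":0,"spin":-10},{"fingers":-0.2,"x":0,"y":0,"z":0,"spin":-10},{"fingers":-0.2,"x":0,"y":0,"z":0,"spin":-10},{"fingers":-0.2,"x":0,"y":0,"z":0,"spin":-10}]' 40;python3 s.py
```

```text
time_s: 13.6
ee_pos: [0.5098, -0.0276, 0.1229]
eef_rot: [-1.571, -0.0, 1.259]
force: [-0.3, -0.6, -0.2]
grip_width: 0.0377
ph 10.1 [-0.3 -0.6 -0.2] [ 0.031 -0.017 -0.022] 0.0377 tau6 0.008
rect (bx,ry) mm [478.7  40.3] [18.  17.7] angle 78.7
head centre [ 0.5112 -0.0267  0.1058]
```

```bash
python3 -m handwheel '[{"fingers":-1,"x":0,"y":0,"z":0,"spin":1},{"fingers":-1,"x":0,"y":0,"z":0,"spin":1},{"fingers":-1,"x":0,"y":0,"z":0,"spin":1},{"fingers":-1,"x":0,"y":0,"z":0,"spin":1},{"fingers":-1,"x":0,"y":0,"z":0,"spin":5},{"fingers":-1,"x":0,"y":0,"z":0,"spin":9},{"fingers":-1,"x":0,"y":0,"z":0,"spin":13},{"fingers":-1,"x":0,"y":0,"z":0,"spin":17},{"fingers":-1,"x":0,"y":0,"z":0,"spin":17},{"fingers":-1,"x":0,"y":0,"z":0,"spin":17}]' 8;python3 s.py
```

```text
time_s: 14.65
ee_pos: [0.5096, -0.0272, 0.1229]
eef_rot: [-1.57, -0.0, 0.966]
force: [-3.4, 4.8, 1.9]
grip_width: 0.0225
ph 26.9 [-3.4  4.8  1.9] [0.919 0.593 0.271] 0.0225 tau6 0.444
rect (bx,ry) mm [478.6  40.1] [18.8 18.4] angle 78.1
head centre [ 0.5111 -0.0269  0.1057]
```

```bash
python3 -m handwheel '[{"fingers":-1,"x":0,"y":0,"z":0,"spin":0},{"fingers":-1,"x":0,"y":0,"z":0,"spin":0},{"fingers":-1,"x":0,"y":0,"z":0,"spin":0},{"fingers":-1,"x":0,"y":0,"z":0,"spin":0},{"fingers":-1,"x":0,"y":0,"z":0,"spin":0},{"fingers":-1,"x":0,"y":0,"z":0,"spin":0},{"fingers":-1,"x":0,"y":0,"z":0,"spin":0},{"fingers":-1,"x":0,"y":0,"z":0,"spin":0},{"fingers":-1,"x":0,"y":0,"z":0,"spin":0},{"fingers":-1,"x":0,"y":0,"z":0,"spin":0}]' 40;python3 s.py
```

```text
time_s: 15.7
ee_pos: [0.5096, -0.0271, 0.123]
eef_rot: [-1.57, -0.0, 0.967]
force: [-3.0, 5.3, 3.1]
grip_width: 0.0206
ph 26.8 [-3.   5.3  3.1] [1.211 0.468 0.472] 0.0206 tau6 0.53
rect (bx,ry) mm [478.7  40.5] [17.9 18. ] angle 76.7
head centre [ 0.5113 -0.0264  0.1058]
```

```bash
python3 -m handwheel '[{"fingers":-1,"x":0,"y":0,"z":0,"spin":2},{"fingers":-1,"x":0,"y":0,"z":0,"spin":4},{"fingers":-1,"x":0,"y":0,"z":0,"spin":6},{"fingers":-1,"x":0,"y":0,"z":0,"spin":6},{"fingers":-1,"x":0,"y":0,"z":0,"spin":6},{"fingers":-1,"x":0,"y":0,"z":0,"spin":6},{"fingers":-1,"x":0,"y":0,"z":0,"spin":6},{"fingers":-1,"x":0,"y":0,"z":0,"spin":6},{"fingers":-1,"x":0,"y":0,"z":0,"spin":6},{"fingers":-1,"x":0,"y":0,"z":0,"spin":6}]' 40;python3 s.py
```

```text
time_s: 16.75
ee_pos: [0.5098, -0.0269, 0.1231]
eef_rot: [-1.57, -0.001, 0.862]
force: [-2.4, 6.6, 3.5]
grip_width: 0.0205
ph 32.8 [-2.4  6.6  3.5] [1.474 0.191 0.736] 0.0205 tau6 0.711
rect (bx,ry) mm [478.7  40.2] [18.5 17.9] angle 71.6
head centre [ 0.5112 -0.0268  0.1058]
```

```bash
python3 -m handwheel '[{"fingers":0.2,"x":0,"y":0,"z":0,"spin":0},{"fingers":0.2,"x":0,"y":0,"z":0,"spin":0},{"fingers":0.2,"x":0,"y":0,"z":0,"spin":0},{"fingers":0.2,"x":0,"y":0,"z":0,"spin":0},{"fingers":0.2,"x":0,"y":-0.02,"z":0,"spin":-8},{"fingers":0.2,"x":0,"y":-0.05,"z":0,"spin":-16},{"fingers":0.2,"x":0,"y":-0.08,"z":0,"spin":-16},{"fingers":0.2,"x":0,"y":-0.1,"z":0,"spin":-16},{"fingers":0.2,"x":0,"y":-0.1,"z":0,"spin":-16},{"fingers":0.2,"x":0,"y":-0.1,"z":0,"spin":-16}]' 30;python3 s.py; python3 - <<'E'
from h import *
P=np.vstack([cloud(cams.get_calibration(n),np.load(f"pics/{n}0.npz")['d']).reshape(-1,3) for n in("top","side")])
y=np.radians(-7.8);rx=np.array([np.cos(y),np.sin(y),0]);ry=np.array([-np.sin(y),np.cos(y),0])
p=P-[.543,-.031,0];X=p@rx;Y=p@ry;Z=P[:,2]
k=(Z>.12)&(Z<.2)&(abs(X)<.25)&(abs(Y+.17)<.14)
for a,b in((.12,.13),(.13,.14),(.14,.15),(.15,.17)):
    for nm,s in(('gauge',k&(X>.04)&(Z>a)&(Z<b)&(Y<-.09)),('bottle',k&(X<-.04)&(Z>a)&(Z<b))):
        if s.sum():print(nm,a,s.sum(),'X',np.percentile(X[s],[2,98]).round(3),'Y',np.percentile(Y[s],[2,98]).round(3))
k=(abs(X)<.15)&(abs(Y)<.1)&(Z>.31);print('bar z>.31 X',X[k].min(),X[k].max(),'Y',Y[k].min(),Y[k].max(),'Z',Z[k].max())
t=k&(Z>.345);t=k&(Z>np.percentile(Z[k],60));print(np.c_[X,Y,Z][t].mean(0))
E
```

```text
time_s: 17.8
ee_pos: [0.5097, -0.0276, 0.2223]
eef_rot: [-1.571, 0.0, 1.138]
force: [0.3, 0.8, -0.6]
grip_width: 0.0563
ph 17.0 [ 0.3  0.8 -0.6] [-0.042  0.035 -0.02 ] 0.0563 tau6 -0.005
rect (bx,ry) mm [479.   40.7] [17.4 18.1] angle 75.6
head centre [ 0.5115 -0.0262  0.1059]
gauge 0.12 227 X [0.127 0.166] Y [-0.158 -0.099]
bottle 0.12 27 X [-0.118 -0.103] Y [-0.272 -0.253]
gauge 0.13 267 X [0.134 0.172] Y [-0.156 -0.101]
bottle 0.13 100 X [-0.119 -0.098] Y [-0.274 -0.252]
gauge 0.14 207 X [0.142 0.165] Y [-0.15  -0.107]
bottle 0.14 81 X [-0.118 -0.098] Y [-0.272 -0.251]
gauge 0.15 6 X [0.15  0.153] Y [-0.138 -0.125]
bar z>.31 X 0.08469258348386859 0.10200844997145991 Y -0.062220632684929916 0.06159215641574708 Z 0.33585961679530096
[ 0.09422055 -0.00139739  0.33151986]
```

```bash
python3 -m handwheel '[{"fingers":1,"x":-0.045,"y":0,"z":0.012,"spin":0},{"fingers":1,"x":-0.09,"y":0,"z":0.024,"spin":0},{"fingers":1,"x":-0.11,"y":0,"z":-0.004,"spin":8},{"fingers":1,"x":-0.13,"y":0,"z":-0.03,"spin":16},{"fingers":1,"x":-0.15,"y":0,"z":-0.06,"spin":24},{"fingers":1,"x":-0.167,"y":0,"z":-0.084,"spin":32},{"fingers":1,"x":-0.167,"y":0,"z":-0.084,"spin":40},{"fingers":1,"x":-0.167,"y":0,"z":-0.084,"spin":48},{"fingers":1,"x":-0.167,"y":0,"z":-0.084,"spin":56},{"fingers":1,"x":-0.167,"y":0,"z":-0.084,"spin":64}]' 30 && python3 -m handwheel '[{"fingers":1,"x":0,"y":0,"z":0,"spin":8},{"fingers":1,"x":0,"y":0.02,"z":0,"spin":9},{"fingers":1,"x":0,"y":0.04,"z":0,"spin":9},{"fingers":1,"x":0,"y":0.06,"z":0,"spin":9},{"fingers":1,"x":0,"y":0.06,"z":0,"spin":9},{"fingers":1,"x":0,"y":0.06,"z":0,"spin":9},{"fingers":1,"x":0,"y":0.06,"z":0,"spin":9},{"fingers":1,"x":0,"y":0.06,"z":0,"spin":9},{"fingers":1,"x":0,"y":0.06,"z":0,"spin":9},{"fingers":1,"x":0,"y":0.06,"z":0,"spin":9}]' 
cat > slv.py <<'E'
from h import *
import sys
o=get_obs();print(o['ee_pos'].round(4),o['eef_rot'].round(3),o['force'].round(1))
c=cams.get_calibration("wrist");im,d=cams.camera("wrist");P=cloud(c,d)
cv2.imwrite(sys.argv[2],im[:,:,::-1])
H,S,V=cv2.split(cv2.cvtColor(im,cv2.COLOR_RGB2HSV))
m=(((H<6)|(H>174)) if sys.argv[1]=='red' else (H>105)&(H<125))&(S>130)&(P[...,2]>.04)&(P[...,2]<.09)&(np.hypot(P[...,0]-o['ee_pos'][0],P[...,1]-o['ee_pos'][1])<.07)
y=np.radians(-7.8);rx=np.array([np.cos(y),np.sin(y),0]);ry=np.array([-np.sin(y),np.cos(y),0])
q=P[m];X=(q-[.543,-.031,0])@rx;Y=(q-[.543,-.031,0])@ry
print(m.sum(),'Y range',np.percentile(Y,[1,99]).round(4),'zmax',np.percentile(q[:,2],99).round(4))
# circle fit of section radius .023: X centre with z=.06
for a,b in((0,50),(50,100)):
    lo,hi=np.percentile(Y,[a,b]);k=(Y>=lo)&(Y<=hi)
    A=np.c_[2*X[k],2*q[k,2],np.ones(k.sum())];s=np.linalg.lstsq(A,X[k]**2+q[k,2]**2,rcond=None)[0]
    print('half Y',Y[k].mean().round(3),'centre X,z',s[:2].round(4),'r',np.sqrt(s[2]+s[0]**2+s[1]**2).round(4))
t=o['ee_pos']-[.543,-.031,0];print('TCP rig X,Y',(t@rx).round(4),(t@ry).round(4))
E
python3 slv.py red pics/w5.png
```

```text
time_s: 18.85
ee_pos: [0.5156, -0.2143, 0.2212]
eef_rot: [-1.57, 0.002, 0.015]
force: [-0.1, 0.1, -0.6]
grip_width: 0.0938
time_s: 19.85
ee_pos: [0.5161, -0.2144, 0.1633]
eef_rot: [-1.571, -0.001, -0.136]
force: [1.0, 0.1, 0.2]
grip_width: 0.0937
[ 0.5161 -0.2144  0.1633] [-1.571e+00 -1.000e-03 -1.360e-01] [1.  0.1 0.2]
3036 Y range [-0.2082 -0.1603] zmax 0.083
half Y -0.197 centre X,z [0.0005 0.0608] r 0.0205
half Y -0.171 centre X,z [0.0003 0.0616] r 0.02
TCP rig X,Y -0.0017 -0.1854
```

View pics/w5.png

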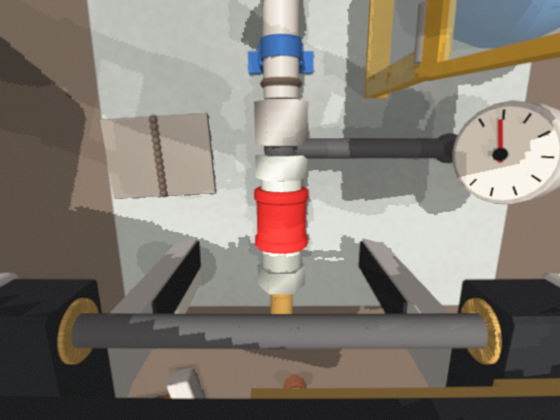

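```bash
python3 -m handwheel '[{"fingers":1,"x":0.002,"y":0.03,"z":0,"spin":0},{"fingers":1,"x":0.002,"y":0.06,"z":0,"spin":0},{"fingers":1,"x":0.002,"y":0.093,"z":0,"spin":0},{"fingers":-1,"x":0.002,"y":0.093,"z":0,"spin":0},{"fingers":-1,"x":0.002,"y":0.093,"z":0,"spin":0},{"fingers":-1,"x":0.002,"y":0.093,"z":0,"spin":0},{"fingers":-1,"x":0.002,"y":0.093,"z":0,"spin":0},{"fingers":-1,"x":0.002,"y":0.093,"z":0,"spin":0},{"fingers":-1,"x":0.002,"y":0.093,"z":0,"spin":0},{"fingers":-1,"x":0.002,"y":0.093,"z":0,"spin":0}]' 25 && python3 -m handwheel '[{"fingers":-1,"x":0,"y":0,"z":-0.004,"spin":0},{"fingers":-1,"x":0,"y":0,"z":-0.008,"spin":0},{"fingers":-1,"x":0,"y":0,"z":-0.012,"spin":0},{"fingers":-1,"x":0,"y":0,"z":-0.016,"spin":0},{"fingers":-1,"x":0,"y":0,"z":-0.019,"spin":0},{"fingers":-1,"x":0,"y":0,"z":-0.022,"spin":0},{"fingers":-1,"x":0,"y":0,"z":-0.025,"spin":0},{"fingers":-1,"x":0,"y":0,"z":-0.027,"spin":0},{"fingers":-1,"x":0,"y":0,"z":-0.028,"spin":0},{"fingers":-1,"x":0,"y":0,"z":-0.028,"spin":0}]'
```

```text
time_s: 20.9
ee_pos: [0.5176, -0.2146, 0.0703]
eef_rot: [-1.571, 0.001, -0.136]
force: [-4.2, 0.9, 3.4]
grip_width: 0.0445
time_s: 21.9
ee_pos: [0.5144, -0.2385, 0.0697]
eef_rot: [-1.564, 0.002, -0.135]
force: [2.5, 28.6, 6.1]
grip_width: 0.0441
```

```bash
python3 -m handwheel '[{"fingers":1,"x":0,"y":0,"z":0.003,"spin":0},{"fingers":1,"x":0,"y":0,"z":0.003,"spin":0},{"fingers":1,"x":0,"y":0,"z":0.003,"spin":0},{"fingers":1,"x":0,"y":0,"z":0.003,"spin":0},{"fingers":1,"x":0,"y":-0.02,"z":0.003,"spin":0},{"fingers":1,"x":0,"y":-0.05,"z":0.003,"spin":0},{"fingers":1,"x":0,"y":-0.08,"z":0.003,"spin":0},{"fingers":1,"x":0,"y":-0.093,"z":0.003,"spin":0},{"fingers":1,"x":0,"y":-0.093,"z":0.003,"spin":0},{"fingers":1,"x":0,"y":-0.093,"z":0.003,"spin":0}]'; python3 slv.py red pics/w6.png
```

```text
time_s: 22.9
ee_pos: [0.5142, -0.2393, 0.1617]
eef_rot: [-1.57, 0.001, -0.136]
force: [0.3, 0.3, 0.3]
grip_width: 0.0939
[ 0.5142 -0.2393  0.1617] [-1.57e+00  1.00e-03 -1.36e-01] [0.3 0.3 0.3]
3117 Y range [-0.2257 -0.1776] zmax 0.0831
half Y -0.214 centre X,z [0.0006 0.0611] r 0.0203
half Y -0.188 centre X,z [0.0004 0.0616] r 0.0201
TCP rig X,Y -0.0003 -0.2103
```

```bash
python3 -m handwheel '[{"fingers":1,"x":0,"y":-0.045,"z":0,"spin":0},{"fingers":1,"x":0,"y":-0.09,"z":0,"spin":0},{"fingers":1,"x":0,"y":-0.135,"z":0,"spin":0},{"fingers":1,"x":0,"y":-0.18,"z":0,"spin":0},{"fingers":1,"x":0,"y":-0.22,"z":0,"spin":0},{"fingers":1,"x":0.02,"y":-0.22,"z":0.04,"spin":0},{"fingers":1,"x":0.04,"y":-0.22,"z":0.08,"spin":0},{"fingers":1,"x":0.06,"y":-0.22,"z":0.12,"spin":0},{"fingers":1,"x":0.07,"y":-0.22,"z":0.13,"spin":0},{"fingers":1,"x":0.07,"y":-0.22,"z":0.13,"spin":0}]'; python3 - <<'E'
from h import *
o=get_obs();print(o['ee_pos'].round(4))
c=cams.get_calibration("wrist");im,d=cams.camera("wrist");P=cloud(c,d)
cv2.imwrite('pics/w7.png',im[:,:,::-1])
y=np.radians(-7.8);rx=np.array([np.cos(y),np.sin(y),0]);ry=np.array([-np.sin(y),np.cos(y),0])
p=P.reshape(-1,3);q=p-[.543,-.031,0];X=q@rx;Y=q@ry;Z=p[:,2]
k=(Z>.318)&(Z<.345)&(abs(Y)<.06)&(X>.04)&(X<.14);print(k.sum(),'X',np.percentile(X[k],[2,50,98]).round(4),'Y',np.percentile(Y[k],[1,99]).round(4),'Z',np.percentile(Z[k],98).round(4))
E
```

```text
time_s: 23.95
ee_pos: [0.6027, -0.1187, 0.3805]
eef_rot: [-1.57, 0.003, -0.134]
force: [0.4, -0.5, 0.2]
grip_width: 0.094
[ 0.6027 -0.1187  0.3805]
3614 X [0.1156 0.1206 0.1271] Y [-0.0574  0.0583] Z 0.3281
```

View pics/w7.png

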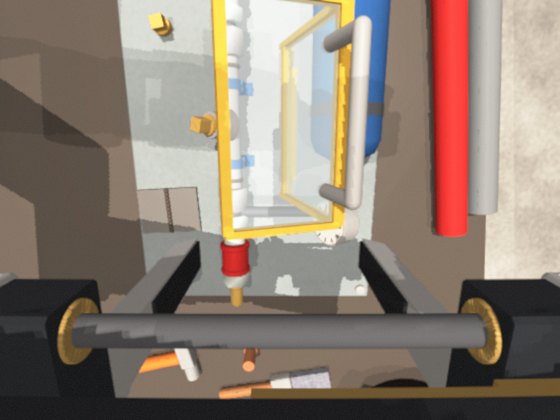

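```bash
python3 -m handwheel '[{"fingers":0.1,"x":0.025,"y":0,"z":0.04,"spin":0},{"fingers":0.1,"x":0.05,"y":0,"z":0.079,"spin":0},{"fingers":0.1,"x":0.05,"y":0,"z":0.079,"spin":0},{"fingers":0.1,"x":0.05,"y":0.02,"z":0.079,"spin":0},{"fingers":0.1,"x":0.05,"y":0.04,"z":0.079,"spin":0},{"fingers":0.1,"x":0.05,"y":0.055,"z":0.079,"spin":0},{"fingers":0.1,"x":0.05,"y":0.055,"z":0.079,"spin":0},{"fingers":-1,"x":0.05,"y":0.055,"z":0.079,"spin":0},{"fingers":-1,"x":0.05,"y":0.055,"z":0.079,"spin":0},{"fingers":-1,"x":0.05,"y":0.055,"z":0.079,"spin":0}]' 10 && python3 -m handwheel '[{"fingers":-1,"x":0,"y":0,"z":0,"spin":0},{"fingers":-1,"x":0,"y":0,"z":0,"spin":0},{"fingers":-1,"x":0,"y":0,"z":0,"spin":0},{"fingers":-1,"x":-0.01,"y":-0.002,"z":0,"spin":0},{"fingers":-1,"x":-0.02,"y":-0.004,"z":0,"spin":0},{"fingers":-1,"x":-0.03,"y":-0.005,"z":0,"spin":0},{"fingers":-1,"x":-0.04,"y":-0.005,"z":0,"spin":0},{"fingers":-1,"x":-0.05,"y":-0.005,"z":0,"spin":0},{"fingers":-1,"x":-0.05,"y":-0.005,"z":0,"spin":0},{"fingers":-1,"x":-0.05,"y":-0.005,"z":0,"spin":0}]'
```

```text
time_s: 25.0
ee_pos: [0.6619, -0.049, 0.3289]
eef_rot: [-1.571, -0.001, -0.136]
force: [1.7, 0.4, -0.9]
grip_width: 0.0311
time_s: 26.0
ee_pos: [0.6121, -0.0418, 0.334]
eef_rot: [-1.571, -0.0, -0.136]
force: [-4.1, 0.8, 8.4]
grip_width: 0.0114
```

```bash
python3 -m handwheel '[{"fingers":-1,"x":-0.014,"y":0.002,"z":0,"spin":0},{"fingers":-1,"x":-0.0275,"y":0.004,"z":0,"spin":0},{"fingers":-1,"x":-0.043,"y":0.008,"z":0,"spin":0},{"fingers":-1,"x":-0.059,"y":0.013,"z":0,"spin":0},{"fingers":-1,"x":-0.074,"y":0.02,"z":0,"spin":0},{"fingers":-1,"x":-0.0885,"y":0.028,"z":0,"spin":0},{"fingers":-1,"x":-0.102,"y":0.037,"z":0,"spin":0},{"fingers":-1,"x":-0.115,"y":0.047,"z":0,"spin":0},{"fingers":-1,"x":-0.127,"y":0.058,"z":0,"spin":0},{"fingers":-1,"x":-0.138,"y":0.07,"z":0,"spin":0}]'; python3 - <<'E'
from h import *
o=get_obs();print(o['ee_pos'].round(4),o['force'].round(1),((o['ee_pos']-[.543,-.031,0])@[.991,-.136,0]).round(4))
E
```

```text
time_s: 27.0
ee_pos: [0.4752, -0.0234, 0.2633]
eef_rot: [-1.572, -0.0, -0.136]
force: [-1.2, -4.0, 3.2]
grip_width: 0.0115
[ 0.4752 -0.0234  0.2633] [-1.2 -4.   3.2] -0.0682
```

```bash
python3 -m handwheel '[{"fingers":-1,"x":-0.01,"y":0.0135,"z":0,"spin":0},{"fingers":-1,"x":-0.0187,"y":0.027,"z":0,"spin":0},{"fingers":-1,"x":-0.026,"y":0.0415,"z":0,"spin":0},{"fingers":-1,"x":-0.0325,"y":0.056,"z":0,"spin":0},{"fingers":-1,"x":-0.0375,"y":0.072,"z":0,"spin":0},{"fingers":-1,"x":-0.041,"y":0.088,"z":0,"spin":0},{"fingers":-1,"x":-0.043,"y":0.104,"z":0,"spin":0},{"fingers":-1,"x":-0.0437,"y":0.12,"z":0,"spin":0},{"fingers":-1,"x":-0.0433,"y":0.134,"z":0,"spin":0},{"fingers":-1,"x":-0.0433,"y":0.138,"z":0,"spin":0}]'; python3 - <<'E'
from h import *
o=get_obs();print(o['ee_pos'].round(4),o['force'].round(1),((o['ee_pos']-[.543,-.031,0])@[.991,-.136,0]).round(4))
E
```

```text
time_s: 28.0
ee_pos: [0.4311, -0.0172, 0.1235]
eef_rot: [-1.571, 0.006, -0.136]
force: [-17.2, 0.2, 18.3]
grip_width: 0.0118
[ 0.4311 -0.0172  0.1235] [-17.2   0.2  18.3] -0.1128
```

```bash
python3 -m handwheel '[{"fingers":-0.4,"x":0,"y":0,"z":0,"spin":0},{"fingers":-0.4,"x":0,"y":0,"z":0,"spin":0},{"fingers":-0.4,"x":0,"y":0,"z":0,"spin":0},{"fingers":-0.4,"x":0,"y":0,"z":0,"spin":0},{"fingers":-0.4,"x":0,"y":-0.025,"z":0,"spin":0},{"fingers":-0.4,"x":0,"y":-0.05,"z":0,"spin":0},{"fingers":-0.4,"x":0,"y":-0.075,"z":-0.03,"spin":0},{"fingers":-0.4,"x":0,"y":-0.1,"z":-0.06,"spin":0},{"fingers":-0.4,"x":0,"y":-0.1,"z":-0.09,"spin":0},{"fingers":-0.4,"x":0,"y":-0.1,"z":-0.09,"spin":0}]'; python3 - <<'E'
from h import *
o=get_obs();print(o['ee_pos'].round(4))
y=np.radians(-7.8);rx=np.array([np.cos(y),np.sin(y),0]);ry=np.array([-np.sin(y),np.cos(y),0])
for n in('wrist','top'):
    c=cams.get_calibration(n);im,d=cams.camera(n);P=cloud(c,d);cv2.imwrite(f'pics/{n}8.png',im[:,:,::-1])
    p=P.reshape(-1,3);q=p-[.543,-.031,0];X=q@rx;Y=q@ry;Z=p[:,2]
    k=(Z>.1)&(Z<.16)&(abs(Y)<.05)&(X>-.13)&(X<-.095)
    if k.sum():print(n,k.sum(),'bar X',np.percentile(X[k],[2,50,98]).round(4),'Z',np.percentile(Z[k],[50,98]).round(4))
    H,S,V=cv2.split(cv2.cvtColor(im,cv2.COLOR_RGB2HSV));H=H.ravel();S=S.ravel()
    k=(H>15)&(H<28)&(S>130)&(Z>.12)&(Z<.2)&(abs(Y)<.1)&(X<.09)&(X>-.09)
    if k.sum()>20:
        f=np.polyfit(X[k],Z[k],1);print(n,'top frame slope deg',np.degrees(np.arctan(f[0])).round(2),'z@-.06',np.polyval(f,-.06).round(4),k.sum())
E
```

```text
time_s: 29.0
ee_pos: [0.4204, -0.1087, 0.2257]
eef_rot: [-1.571, -0.002, -0.139]
force: [-0.7, -1.0, -0.2]
grip_width: 0.0282
[ 0.4204 -0.1087  0.2257]
wrist 2340 bar X [-0.118  -0.1118 -0.1016] Z [0.1328 0.1348]
wrist top frame slope deg -1.41 z@-.06 0.1441 4308
top 160 bar X [-0.119  -0.1131 -0.1049] Z [0.1315 0.1375]
top top frame slope deg -1.73 z@-.06 0.1439 501
```

View pics/wrist8.png

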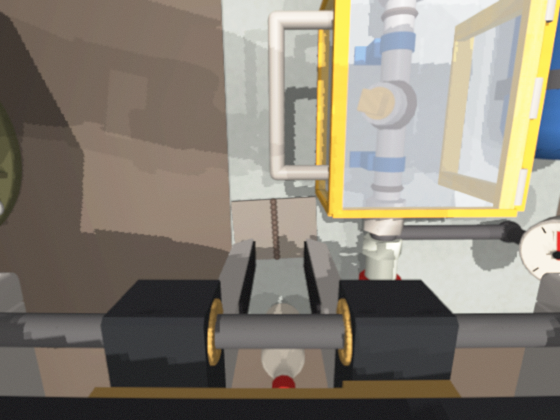

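```bash
python3 -m handwheel '[{"fingers":-1,"x":0,"y":0,"z":0.03,"spin":0},{"fingers":-1,"x":0,"y":0,"z":0.06,"spin":0},{"fingers":-1,"x":-0.001,"y":0.02,"z":0.09,"spin":0},{"fingers":-1,"x":-0.001,"y":0.04,"z":0.094,"spin":0},{"fingers":-1,"x":-0.001,"y":0.055,"z":0.094,"spin":0},{"fingers":-1,"x":-0.001,"y":0.062,"z":0.094,"spin":0},{"fingers":-1,"x":-0.001,"y":0.067,"z":0.094,"spin":0},{"fingers":-1,"x":-0.001,"y":0.071,"z":0.094,"spin":0},{"fingers":-1,"x":-0.001,"y":0.074,"z":0.094,"spin":0},{"fingers":-1,"x":-0.001,"y":0.076,"z":0.094,"spin":0}]'
```

```text
time_s: 30.1
ee_pos: [0.4328, -0.0131, 0.1522]
eef_rot: [-1.571, -0.002, -0.136]
force: [-26.7, 3.9, 64.4]
grip_width: 0.0006
```

```bash
python3 -m handwheel '[{"fingers":-1,"x":0,"y":-0.04,"z":0,"spin":0},{"fingers":0.5,"x":0,"y":-0.06,"z":0.04,"spin":0},{"fingers":1,"x":0.02,"y":-0.06,"z":0.08,"spin":0},{"fingers":1,"x":0.04,"y":-0.06,"z":0.12,"spin":0},{"fingers":1,"x":0.06,"y":-0.06,"z":0.15,"spin":0},{"fingers":1,"x":0.085,"y":-0.06,"z":0.18,"spin":0},{"fingers":1,"x":0.112,"y":-0.04,"z":0.193,"spin":0},{"fingers":1,"x":0.112,"y":-0.02,"z":0.193,"spin":0},{"fingers":1,"x":0.112,"y":-0.01,"z":0.193,"spin":0},{"fingers":1,"x":0.112,"y":-0.01,"z":0.193,"spin":0}]' 25; python3 slv.py blue pics/w9.png
```

```text
time_s: 31.1
ee_pos: [0.5688, 0.1626, 0.158]
eef_rot: [-1.572, 0.002, -0.136]
force: [0.6, 0.1, 0.4]
grip_width: 0.069
[0.5688 0.1626 0.158 ] [-1.572  0.002 -0.136] [0.6 0.1 0.4]
3129 Y range [0.1758 0.2236] zmax 0.0831
half Y 0.187 centre X,z [-0.0007  0.061 ] r 0.0204
half Y 0.213 centre X,z [-0.0008  0.0618] r 0.0199
TCP rig X,Y -0.0007 0.1953
```

View pics/w9.png

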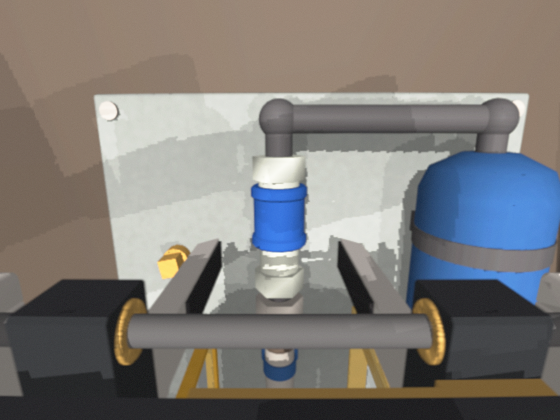

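```bash
python3 -m handwheel '[{"fingers":1,"x":0,"y":0.02,"z":0.004,"spin":0},{"fingers":1,"x":0,"y":0.045,"z":0.004,"spin":0},{"fingers":1,"x":0,"y":0.07,"z":0.004,"spin":0},{"fingers":1,"x":0,"y":0.088,"z":0.004,"spin":0},{"fingers":-1,"x":0,"y":0.088,"z":0.004,"spin":0},{"fingers":-1,"x":0,"y":0.088,"z":0.004,"spin":0},{"fingers":-1,"x":0,"y":0.088,"z":0.004,"spin":0},{"fingers":-1,"x":0,"y":0.088,"z":0.004,"spin":0},{"fingers":-1,"x":0,"y":0.088,"z":0.004,"spin":0},{"fingers":-1,"x":0,"y":0.088,"z":0.004,"spin":0}]' 25 && python3 -m handwheel '[{"fingers":-1,"x":0,"y":0,"z":-0.004,"spin":0},{"fingers":-1,"x":0,"y":0,"z":-0.008,"spin":0},{"fingers":-1,"x":0,"y":0,"z":-0.012,"spin":0},{"fingers":-1,"x":0,"y":0,"z":-0.016,"spin":0},{"fingers":-1,"x":0,"y":0,"z":-0.02,"spin":0},{"fingers":-1,"x":0,"y":0,"z":-0.023,"spin":0},{"fingers":-1,"x":0,"y":0,"z":-0.026,"spin":0},{"fingers":-1,"x":0,"y":0,"z":-0.029,"spin":0},{"fingers":-1,"x":0,"y":0,"z":-0.031,"spin":0},{"fingers":-1,"x":0,"y":0,"z":-0.031,"spin":0}]'
```

```text
time_s: 32.15
ee_pos: [0.5701, 0.1669, 0.0714]
eef_rot: [-1.571, -0.001, -0.136]
force: [-0.1, -0.5, 0.0]
grip_width: 0.0494
time_s: 33.15
ee_pos: [0.5651, 0.1398, 0.0711]
eef_rot: [-1.565, 0.001, -0.135]
force: [-3.7, 27.6, 1.1]
grip_width: 0.0446
```

```bash
python3 -m handwheel '[{"fingers":1,"x":0,"y":0,"z":0.004,"spin":0},{"fingers":1,"x":0,"y":0,"z":0.004,"spin":0},{"fingers":1,"x":0,"y":0,"z":0.004,"spin":0},{"fingers":1,"x":0,"y":0,"z":0.004,"spin":0},{"fingers":1,"x":0,"y":-0.02,"z":0.004,"spin":0},{"fingers":1,"x":0,"y":-0.05,"z":0.004,"spin":0},{"fingers":1,"x":0,"y":-0.088,"z":0.01,"spin":0},{"fingers":1,"x":0,"y":-0.088,"z":0.02,"spin":0},{"fingers":1,"x":0,"y":-0.088,"z":0.03,"spin":0},{"fingers":1,"x":0,"y":-0.088,"z":0.03,"spin":0}]'; python3 slv.py blue pics/w10.png; python3 - <<'E'
from h import *
im,d=cams.camera('side');cv2.imwrite('pics/side9.png',cv2.resize(im[90:330,170:450,::-1],(700,600)))
E
```

```text
time_s: 34.15
ee_pos: [0.5694, 0.1667, 0.1576]
eef_rot: [-1.571, 0.002, -0.135]
force: [0.5, -0.7, 0.6]
grip_width: 0.094
[0.5694 0.1667 0.1576] [-1.571  0.002 -0.135] [ 0.5 -0.7  0.6]
2954 Y range [0.1548 0.2025] zmax 0.0831
half Y 0.166 centre X,z [-0.0006  0.0611] r 0.0203
half Y 0.192 centre X,z [-0.0007  0.0618] r 0.0199
TCP rig X,Y -0.0007 0.1994
```

View pics/side9.png

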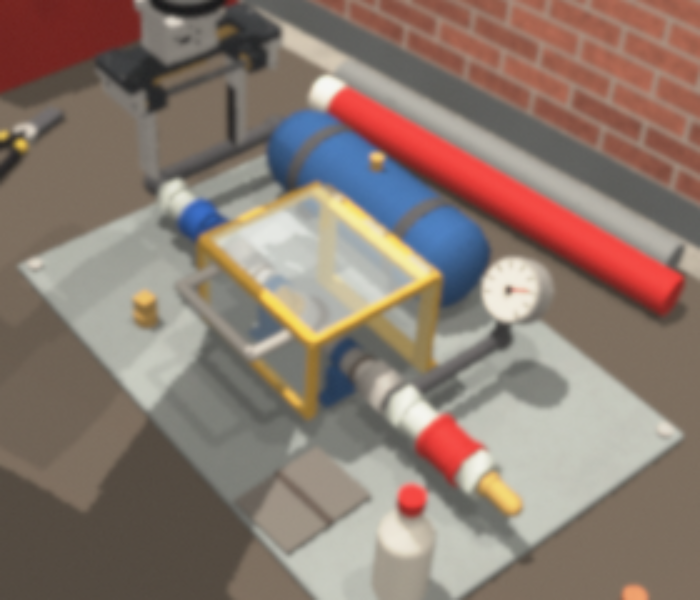

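```bash
python3 -m handwheel '[{"fingers":1,"x":0,"y":0,"z":-0.015,"spin":0},{"fingers":1,"x":0,"y":0.03,"z":-0.02,"spin":0},{"fingers":1,"x":0,"y":0.06,"z":-0.02,"spin":0},{"fingers":1,"x":0,"y":0.088,"z":-0.02,"spin":0},{"fingers":-1,"x":0,"y":0.088,"z":-0.02,"spin":0},{"fingers":-1,"x":0,"y":0.088,"z":-0.02,"spin":0},{"fingers":-1,"x":0,"y":0.088,"z":-0.02,"spin":0},{"fingers":-1,"x":0,"y":0.088,"z":-0.02,"spin":0},{"fingers":-1,"x":0,"y":0.088,"z":-0.02,"spin":0},{"fingers":-1,"x":0,"y":0.088,"z":-0.02,"spin":0}]' 25 && python3 -m handwheel '[{"fingers":-1,"x":0,"y":0,"z":0,"spin":0},{"fingers":-1,"x":0,"y":0,"z":0,"spin":0},{"fingers":-1,"x":0,"y":0,"z":-0.002,"spin":0},{"fingers":-1,"x":0,"y":0,"z":-0.004,"spin":0},{"fingers":-1,"x":0,"y":0,"z":-0.006,"spin":0},{"fingers":-1,"x":0,"y":0,"z":-0.008,"spin":0},{"fingers":-1,"x":0,"y":0,"z":-0.009,"spin":0},{"fingers":-1,"x":0,"y":0,"z":-0.009,"spin":0},{"fingers":-1,"x":0,"y":0,"z":-0.009,"spin":0},{"fingers":-1,"x":0,"y":0,"z":-0.009,"spin":0}]' &&  python3 -m handwheel '[{"fingers":1,"x":0,"y":0,"z":0.006,"spin":0},{"fingers":1,"x":0,"y":0,"z":0.006,"spin":0},{"fingers":1,"x":0,"y":0,"z":0.006,"spin":0},{"fingers":1,"x":0,"y":0,"z":0.006,"spin":0},{"fingers":1,"x":0,"y":-0.02,"z":0.006,"spin":0},{"fingers":1,"x":0,"y":-0.05,"z":0.006,"spin":0},{"fingers":1,"x":0,"y":-0.088,"z":0.01,"spin":0},{"fingers":1,"x":0,"y":-0.088,"z":0.02,"spin":0},{"fingers":1,"x":0,"y":-0.088,"z":0.03,"spin":0},{"fingers":1,"x":0,"y":-0.088,"z":0.03,"spin":0}]'; python3 slv.py blue pics/w11.png
```

```text
time_s: 35.25
ee_pos: [0.5672, 0.1461, 0.0715]
eef_rot: [-1.571, -0.001, -0.136]
force: [-0.4, 0.6, 0.4]
grip_width: 0.0492
time_s: 36.25
ee_pos: [0.5653, 0.1413, 0.0712]
eef_rot: [-1.565, 0.001, -0.135]
force: [-4.1, 29.8, -1.2]
grip_width: 0.0445
time_s: 37.25
ee_pos: [0.5695, 0.1676, 0.1576]
eef_rot: [-1.571, 0.002, -0.135]
force: [0.1, 0.4, -1.7]
grip_width: 0.0942
[0.5695 0.1676 0.1576] [-1.571  0.002 -0.135] [ 0.1  0.4 -1.7]
2955 Y range [0.1548 0.2025] zmax 0.0831
half Y 0.166 centre X,z [-0.0006  0.061 ] r 0.0204
half Y 0.192 centre X,z [-0.0008  0.0618] r 0.0198
TCP rig X,Y -0.0007 0.2004
```

Under 30 N the blue sleeve did not move any further, so it is at its stop. The arm is clear of everything, so I'm handing in.

```bash
python3 -c "
from station import workorder;print(workorder.hand_in())"
```

```text
the job is handed in; nothing more can be done
None
```

The rig is ready with the air on, and I handed the job in at about 37 s of the 72 s allowed. I did the steps in the order you gave.

- **Plug:** I turned it about 87° net, in two grips. It then resisted: a light 8 N grip no longer moved it. After a little more turning and letting go, it sprang back about 4°. By your figures that leaves it at about 0.25 rad of bite, with a peak of about 0.32, well under the 0.75 limit.
- **Vent sleeve:** It moved out 17 mm and stopped, with about 29 N against its 5 N friction. The side picture shows it up against the outer collar.
- **Hood:** The bar measured at its fully-down height (top about 134 mm). A 64 N push with the fingertips met a hard stop at that height. One check disagreed slightly: a rough fit to the top frame gave a 1.4–1.7° slope. I took that as measurement bias.
- **Supply sleeve:** It moved in 21 mm and stopped at about 28 N. A second push of 30 N did not move it further. The dial gauge's needle has moved since the first picture.

In the last side picture the spare plug, coupon, bottle and pliers look to be where they started. The nozzle is only partly in view, and I did not measure any of them again. The open gripper ended about 75 mm above the blue sleeve, touching nothing.

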